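Load the bushing feeder and hold its bayonet lid half-turned

TASK

Tip the four steel bushings out of the scoop through the funnel of the feeder so that all of them drop into its clear tube, and stand the empty scoop back upright on the bench. Then fit the bayonet lid into the funnel's mouth with its lugs down through the two slots, turn it clockwise (seen from above) until its bar handle points at the two ribs on the rim, half-way to the lock, and stop there before the catch clicks. Finish while holding the lid by its handle at that half-turn, for a spring turns it back if it is let go, and leave everything else on the bench alone.

Things in the scene. Friction and masses are not known exactly. Their poses are not given: they have to be found in the camera images.
- feeder: Feeder fixed to the bench: round dark foot 110 mm across, clear tube (inside 43 mm wide, 10 to 76 mm above the bench), steel funnel (76 to 136 mm) and round collar 114 mm across, its rim 161 mm above the bench. Slots for the lid's lugs lie on its +x and -x sides. Stops let the lid turn only clockwise from above, locking 80 degrees from the slots. Origin: centre of the foot's underside, z up
- feeder_rim (a point): Centre of the mouth, at the rim's height. The mouth is 88 mm wide between two inner ledges (4 mm thick, top at the rim); between them are the two slots, about 25 mm wide, reaching 54 mm out from the axis
- feeder_rib (a point): Top of one of two upright dark ribs outside the collar, 66 mm from the axis and 8 mm above the rim, marking the half-turn: they stand 40 degrees clockwise from the slots, at -40 and +140 degrees from the feeder's x axis. Two lower, wider dark blocks on the collar (66 degrees) house the catches, which the lugs meet from about 50 degrees
- ring (a joint): Spring-return ring inside the collar, just under the ledges, pushed round by the lid's lugs. 0 at rest, grows clockwise from above (rad). It lags about 0.1 rad behind the lid's turn from the slots: about 0.6 at the half-turn, over 0.95 well into the catch. Needs about 0.03 N m to start, 0.09 N m at the half-turn, plus rubbing of the lid
- lid: Bayonet lid lying on the bench, about 140 g: plug 80 mm across, 12 mm tall; on it a steel plate 111 mm across (12 to 16 mm up) with a bar handle. Two lugs 16 mm wide, 5 mm tall at the plug's foot along +x and -x, below the handle ends, reach 50 mm from the axis; either fits either slot. Fitted, the plate rests on the rim, origin 149 mm above the bench. Origin: centre of the plug's underside, z up
- lid_handle (a point): Middle of the lid's black upright bar handle: 70 mm long (along the lid's x), 14 mm thick (along y), 30 mm tall (16 to 46 mm above the lid's origin)
- scoop: Small steel scoop, upright on the bench, about 160 g, holding the bushings: flat floor 80 mm long (x), 60 mm wide (y), 3 mm thick, walls 25 mm tall at both sides and back (-x), front (+x) open, no lip. Friction keeps the bushings in while level; they slide out when the front is tipped down about 40 degrees or more. Origin: centre of the underside, z up
- scoop_lip (a point): Middle of the scoop's open front edge, 40 mm ahead (+x) of its origin, at the underside
- scoop_handle (a point): Middle of the scoop's black bar handle, 8 mm behind its origin and 62 mm up: 64 mm long (along the scoop's x), 14 mm thick (along y), 24 mm tall (50 to 74 mm above the underside), carried at the back, open below
- bushing0: Steel bushing, a short cylinder 16 mm across and 12 mm tall, 18 g, one of four alike, standing in the scoop; origin at the centre of its underside
- bushing1: Steel bushing, a short cylinder 16 mm across and 12 mm tall, 18 g, one of four alike, standing in the scoop; origin at the centre of its underside
- bushing2: Steel bushing, a short cylinder 16 mm across and 12 mm tall, 18 g, one of four alike, standing in the scoop; origin at the centre of its underside
- bushing3: Steel bushing, a short cylinder 16 mm across and 12 mm tall, 18 g, one of four alike, standing in the scoop; origin at the centre of its underside
- wrench: Bystander: steel open-ended wrench lying flat near the robot's side of the bench; origin at its middle, underside
- screwdriver: Bystander: screwdriver with a green handle lying flat beyond the feeder; origin at its middle
- hammer: Bystander: hammer lying flat at the far side; origin at its middle
- cover: Bystander: plain flat steel cover disc, 100 mm across and 9 mm thick, with no handle and no lugs (it is not the lid); origin at the centre of its underside
- tin: Bystander: closed aluminium tin, 68 mm across and 60 mm tall; origin at the centre of its underside
- oil: Bystander: closed white bottle, 60 mm across and 170 mm tall; origin at the centre of its underside
- collar: Bystander: thick dark steel ring, 60 mm across and 22 mm tall, lying flat; origin at the centre of its underside
Mind the look-alikes: they are no part of the job. What is shaped like the scoop but yellow is not meant.

How it is judged:
By the outcome, as a careful person would: the job done as asked, in the order asked, and still so for the second after the job is handed in, while the arm keeps its last pose, push and grip.
It also fails if it takes over 72 s, if anything falls off the work surface, if the arm or the gripper's body presses on something with over 40 N, if the wrist force passes 120 N, or if a joint passes its speed limit or range.

ROBOT

A 6-joint arm with a two-finger parallel gripper is mounted at the origin on the work surface. World frame = base frame: x ahead of the robot, y to its left, z up, the work surface at z = 0. Lengths are in m, angles in rad, forces in N, time in s.
With the tool pointing down it reaches from about 0.325 to 0.75 m from the base axis. Payload 7.6 kg.
Tool frame: the origin (TCP) lies midway between the tips of the shut fingers; the grasp point (between the pads) lies 19 mm behind it; z points along the fingers, y is the line along which they close (so a half turn about z gives the same grasp; the last joint's range is limited). The gripper opens to 85 mm and grips with 20 to 120 N. Pads are 22 mm wide; open, the fingers measure 114 mm over their backs; the gripper's body (76 mm by 85 mm) begins 54 mm behind the grasp point. The pads swing forward as they close: fully open they stand 13 mm farther back than shut.
Start: joints at [-1.21, 0.052, 1.401, -0, 1.689, -0.07], TCP at [0.219, -0.477, 0.231] pointing down, gripper open.
Joint ranges: [-2.9, 2.9], [-0.91, 2.17], [0.12, 2.37], [-1.06, 4.2], [0.26, 2.73], [-2.93, 2.93]. Speed limits (rad/s): [2.57, 2.57, 3.01, 3.14, 3.14, 3.14].

INTERFACE

Orientations are given as a unit quaternion [x, y, z, w].
In Python, from workcell import bot gives the robot as it stands.
- The arm moves only by the tool carry_out, never from a script. Its argument "plan" is a list of rows, each a list of 5 numbers: the closure, from -1 (fully open) to 1 (shut), so that 0 is half open, then the shift along the tool's x, y, z normalised to -1 to 1, where 1 is 0.02 m, then the turn about the tool's z normalised to -1 to 1, where 1 is pi/4 rad. A call has 1 to 20 rows; each row shifts and turns the commanded pose from where the row before left it, along the tool's axes as they then stand; what a row does not reach is not made up. A row lasts 1/8 s, in which the tool goes at most 62.5 mm and 10.7 degrees, less where a joint would pass 70% of its speed; a pose out of reach is approached as far as the arm can. A call with a number of a shift or a turn outside -1 to 1 is refused whole. A call with a gripper value outside its range is refused whole. The fingers move at their own pace and stop on an object; the grip force is fixed at half the most. Time passes only in rows, so rows that do not move let the fingers close. It gives the time, the measured TCP pose, the force, the opening and the grip force at its end, in the units of the state.
- bot.get_state(): the state, without advancing time (a new reading comes with each control period).
- bot.capture(name): name is "scene" or "top"; returns (picture, depth): 420x560x3 uint8, red, green, blue; 420x560 float32, m along the optical axis (not along the pixel's ray), 0 where there is no reading.
- bot.camera_info(name): a dict with "mtx" (3x3 intrinsics, pixels), "R" (3x3) and "t" (3): a world point X has camera coordinates R X + t. Camera axes: x right, y down, z forward; pixel columns grow to the right and rows downward; lengths in m; the calibration is good to about 2 mm. A picture is of the moment at which its call begins. camera_info takes no time and is no camera call.
- bot.job_done(): hands the job in; it is judged then, once.
The state is a dict: "time": time; "joint_pos": joint angles; "dq": joint speeds; "tau": joint torques, N m; "eef_pos": TCP position; "tcp_rot": TCP orientation; "contact_force": force on the tool from outside, world axes, zero at the start; "ft_torque": the same for the moment, N m; "width": finger opening in m; "gripper_force": force on a finger pad.
Only numpy, scipy, OpenCV 4.12 (cv2) and the standard library are available. Lean on these libraries where they do the work, as an engineer would, in place of code of your own. Each camera call takes 0.05 s, during which the arm holds its last target. There are 200 camera calls.

## Working session

There is one attempt and no reset: what is moved stays moved. The work goes in short steps, Python scripts to look and compute and a tool call to move; the robot and the scene stay as the last step left them, time stands still between calls to the robot, and variables do not carry over. Pictures are saved under pics/ and viewed, at most 10 in all, crops included, and the job is handed in when it is done.

Besides the shell and the picture viewer there is one more tool, called after "Call:" as name([rows], argument=value, ...), one row to a line, values as JSON. carry_out: Moves the arm, as the interface text tells. Scaled input: -1 to 1 covers 0.02 m each way for a shift and pi/4 rad each way for a turn. Its arguments: {"type":"object","properties":{"plan":{"type":"array"}},"required":["plan"]}

```bash
mkdir -p pics
python3 - <<'E'
from workcell import bot
import cv2,numpy as np
print(bot.get_state())
for n in("scene","top"):
    p,d=bot.capture(n); cv2.imwrite(f"pics/{n}0.png",p[:,:,::-1]); np.save(f"{n}0.npy",d)
    c=bot.camera_info(n); print(n,c["mtx"].tolist(),np.round(c["R"],3).tolist(),c["t"])
E
```

```text
{'time': 0.0, 'joint_pos': array([-1.21028891e+00,  5.28418023e-02,  1.40171266e+00,  6.41272309e-06,
        1.68858604e+00, -7.02878387e-02]), 'dq': array([-0.00083461, -0.00020447,  0.00038554,  0.00052472, -0.00097813,
       -0.00081975]), 'tau': array([ 2.94895954e-04, -3.81663680e+01, -3.60187590e+01, -6.08209734e-05,
        6.19904167e-03, -2.97475665e-06]), 'eef_pos': array([ 0.21916157, -0.47674579,  0.23047587]), 'tcp_rot': array([ 9.76891112e-01,  2.13736185e-01, -1.08759454e-04, -7.66251831e-04]), 'contact_force': array([-0.82637493,  0.02879641,  0.12577676]), 'ft_torque': array([-0.00418525, -0.07000457, -0.00193871]), 'gripper_force': 0.0, 'width': 0.0853253782954376}
scene [[396.8663972150709, 0.0, 271.250183243674], [0.0, 396.8663972150709, 213.29027329999812], [0.0, 0.0, 1.0]] [[-0.046, 0.999, 0.001], [0.676, 0.032, -0.737], [-0.736, -0.034, -0.676]] [ 0.03306824 -0.28899469  1.5020641 ]
top [[523.4323832501286, 0.0, 278.7710112958544], [0.0, 523.4323832501286, 208.68192920667138], [0.0, 0.0, 1.0]] [[-0.025, -1.0, -0.01], [-0.988, 0.026, -0.152], [0.152, 0.006, -0.988]] [0.01207402 0.59819549 1.25732225]
```

View pics/scene0.png

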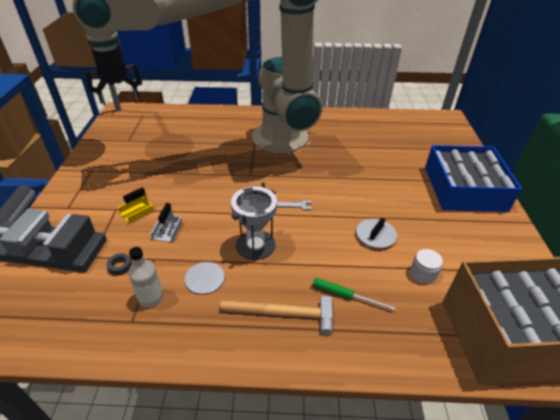

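View pics/top0.png

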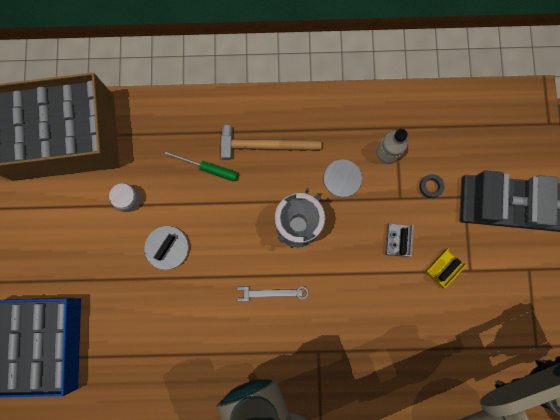

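```bash
cat > h.py <<'E'
import numpy as np,cv2
from workcell import bot
def cast(n,uv,z):
    c=bot.camera_info(n);R,t=np.array(c["R"]),np.array(c["t"])
    uv=np.atleast_2d(uv).astype(float)
    r=(np.c_[uv,np.ones(len(uv))]@np.linalg.inv(c["mtx"]).T)@R; o=-R.T@t
    return o+r*((z-o[2])/r[:,2])[:,None]
def proj(n,X):
    c=bot.camera_info(n);p=(np.atleast_2d(X)@np.array(c["R"]).T+c["t"])@np.array(c["mtx"]).T
    return p[:,:2]/p[:,2:]
def crops(lst,out,s=(400,300)):
    # lst: (img,u0,v0,u1,v1)
    t=[cv2.resize(i[v0:v1,u0:u1],s,interpolation=cv2.INTER_CUBIC) for i,u0,v0,u1,v1 in lst]
    cv2.imwrite(out,np.vstack([np.hstack(t[:2]),np.hstack(t[2:4])]))
E
python3 - <<'E'
from h import *
S=cv2.imread("pics/scene0.png");T=cv2.imread("pics/top0.png")
crops([(T,260,184,340,244),(T,370,210,450,270),(S,220,180,300,240),(S,130,195,210,255)],"pics/c1.png")
dS=np.load("scene0.npy");dT=np.load("top0.npy")
def pts(n,d):
    c=bot.camera_info(n);v,u=np.mgrid[:420,:560];K=c["mtx"]
    X=np.stack([(u-K[0,2])/K[0,0]*d,(v-K[1,2])/K[1,1]*d,d],-1);return (X-c["t"])@np.array(c["R"])
P=pts("top",dT)
np.save("P.npy",P)
for nm,(u0,v0,u1,v1),z0,z1 in [("rim",(260,184,340,250),.155,.168),("ribs",(250,180,345,255),.1665,.19),("lidplate",(130,215,200,280),.008,.022),("lidhandle",(130,215,200,280),.032,.06),("scoophandle",(380,215,425,265),.06,.09),("scoopfloor",(380,215,425,265),-.001,.008),("scoopwall",(380,215,425,265),.022,.033)]:
    q=P[v0:v1,u0:u1].reshape(-1,3);q=q[(q[:,2]>z0)&(q[:,2]<z1)]
    if len(q)<3: print(nm,len(q));continue
    (c,s,a)=cv2.minAreaRect(q[:,:2].astype(np.float32)*1000); print(nm,len(q),np.round(q.mean(0),4),"rect",np.round(c),np.round(s),round(a,1),"circ",cv2.minEnclosingCircle(q[:,:2].astype(np.float32)*1000))
q=P[395:405]; print(P[350,200],P[260,340])
E
```

```text
rim 724 [ 0.5605 -0.0492  0.1606] rect [561. -50.] [114. 118.] 16.4 circ ((559.890380859375, -48.995018005371094), 68.08355712890625)
ribs 17 [ 0.5537 -0.0441  0.1694] rect [560. -50.] [ 84. 111.] 35.7 circ ((559.5288696289062, -50.094879150390625), 68.82316589355469)
lidplate 1281 [0.5115 0.2842 0.016 ] rect [518. 281.] [154. 158.] 89.9 circ ((517.9147338867188, 294.01605224609375), 101.99239349365234)
lidhandle 189 [0.5116 0.284  0.0446] rect [512. 284.] [16. 69.] 57.4 circ ((511.5302734375, 283.68701171875), 34.779842376708984)
scoophandle 183 [ 0.509  -0.3011  0.0719] rect [ 510. -302.] [15. 64.] 83.5 circ ((510.27435302734375, -299.41448974609375), 31.88258171081543)
scoopfloor 1090 [ 0.5177 -0.3147  0.0018] rect [ 518. -315.] [115. 127.] 87.6 circ ((517.7625122070312, -314.4959716796875), 85.12535858154297)
scoopwall 93 [ 0.5087 -0.3012  0.0253] rect [ 517. -303.] [61. 80.] 81.5 circ ((517.2528686523438, -303.3505859375), 49.39892578125)
[2.56158543e-01 2.01083655e-01 1.07460808e-04] [ 0.46941981 -0.15448405  0.0038355 ]
```

View pics/c1.png

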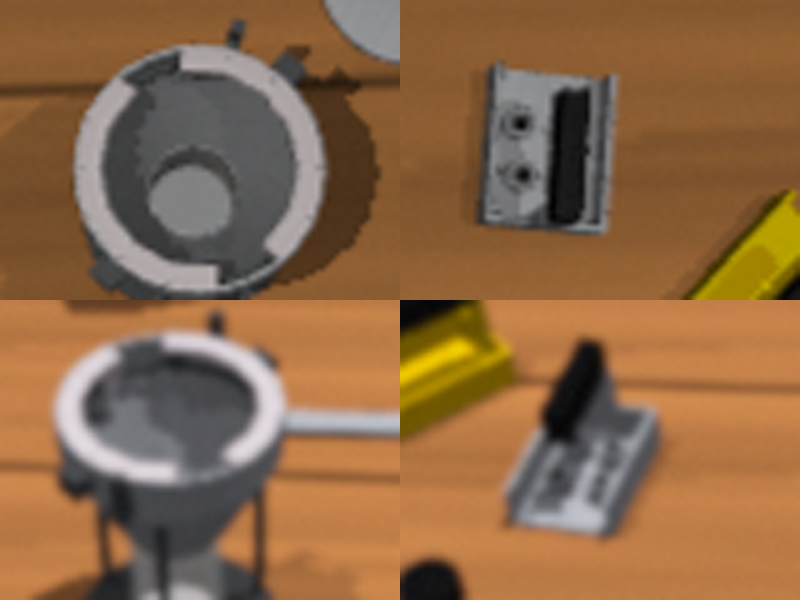

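```bash
cat >> h.py <<'E'
def yaw(s):
    x,y,z,w=s["tcp_rot"];return np.degrees(np.arctan2(2*(x*y+z*w),1-2*(y*y+z*z)))
def to(target,yw):
    "total shift (units of 20mm) in tool axes at PRESENT yaw, and turn deg cw"
    s=bot.get_state();f=np.radians(yaw(s));d=np.array(target)-s["eef_pos"]
    print("pos",s["eef_pos"].round(4),"yaw",round(yaw(s),1),"world d mm",(d*1e3).round(1),"units x,y,z",np.round([(d[0]*np.cos(f)+d[1]*np.sin(f))/.02,(d[0]*np.sin(f)-d[1]*np.cos(f))/.02,-d[2]/.02],2),"turn cw deg",round((yaw(s)-yw+180)%360-180,1))
E
python3 - <<'E'
from h import *
P=np.load("P.npy")
def sel(b,z0,z1):
    u0,v0,u1,v1=b;q=P[v0:v1,u0:u1].reshape(-1,3);return q[(q[:,2]>z0)&(q[:,2]<z1)]
def ax(q):
    w,V=np.linalg.eigh(np.cov(q[:,:2].T));v=V[:,1];return np.degrees(np.arctan2(v[1],v[0]))
for n,b,z0,z1 in [("lid",(130,215,200,280),.035,.06),("scoop",(380,215,425,265),.065,.09)]:
    q=sel(b,z0,z1);print(n,ax(q),(q[:,:2].max(0)+q[:,:2].min(0))/2,q[:,2].max())
q=sel((380,215,425,265),.022,.033);r=cv2.minAreaRect((q[:,:2]*1000).astype(np.float32));print("wall",r)
q=sel((255,180,345,250),.158,.164);r=np.hypot(*(q[:,:2]-[.56,-.0495]).T);q=q[r<.058]
A=np.c_[2*q[:,:2],np.ones(len(q))]
h=cv2.convexHull((q[:,:2]*1000).astype(np.float32))[:,0];A=np.c_[2*h,np.ones(len(h))];s=np.linalg.lstsq(A,(h**2).sum(1),rcond=None)[0];c=s[:2];print("rim c",c,np.sqrt(s[2]+c@c))
c=c/1000;d=q[:,:2]-c;r=np.hypot(*d.T);a=np.degrees(np.arctan2(d[:,1],d[:,0]))%360
hh,_=np.histogram(a[(r>.045)&(r<.053)],72,(0,360));print(hh)
q=sel((250,175,350,260),.1655,.19);d=q[:,:2]-c;print(np.c_[np.hypot(*d.T)*1e3,np.degrees(np.arctan2(d[:,1],d[:,0])),q[:,2]*1e3].round(0).tolist())
f=np.radians(-6.5);to([.51+.018*np.cos(f),-.301+.018*np.sin(f),.046],-6.5)
E
```

```text
lid 146.7979632108967 [0.51171638 0.28405467] 0.05350362527230421
scoop 172.62035390489802 [ 0.51025989 -0.30129799] 0.0809263394746326
wall ((516.8299560546875, -303.3553771972656), (60.806793212890625, 80.15248107910156), 81.45049285888672)
rim c [560.30711474 -49.2292446 ] 56.44448191533509
[7 3 0 0 0 0 0 3 6 6 6 6 5 5 6 6 4 5 6 7 4 7 5 6 7 5 6 7 5 3 5 5 6 5 7 8 7
 4 0 0 0 0 0 1 3 5 4 8 5 6 5 5 5 7 7 3 5 7 6 5 6 4 3 6 5 7 3 6 8 4 3 6]
[[68.0, -15.0, 166.0], [67.0, -17.0, 172.0], [68.0, -19.0, 169.0], [65.0, -16.0, 170.0], [66.0, -17.0, 166.0], [67.0, -19.0, 166.0], [63.0, -16.0, 169.0], [63.0, -18.0, 169.0], [64.0, -20.0, 169.0], [55.0, 8.0, 166.0], [55.0, -13.0, 166.0], [49.0, 65.0, 166.0], [50.0, 71.0, 168.0], [45.0, 90.0, 168.0], [48.0, -112.0, 167.0], [51.0, 146.0, 166.0], [50.0, 149.0, 167.0], [55.0, -153.0, 166.0], [63.0, 161.0, 171.0], [65.0, 162.0, 170.0], [64.0, 164.0, 171.0], [63.0, 166.0, 170.0], [66.0, 162.0, 166.0], [66.0, 164.0, 167.0], [65.0, 166.0, 166.0], [69.0, 163.0, 175.0], [68.0, 165.0, 169.0]]
pos [ 0.2192 -0.4768  0.2306] yaw 24.7 world d mm [ 308.7  173.7 -184.6] units x,y,z [17.65 -1.45  9.23] turn cw deg 31.2
```

Call:
carry_out([
  [-1,0.98,-0.08,0.25,0],
  [-1,0.98,-0.08,0.25,0],
  [-1,0.98,-0.08,0.25,0],
  [-1,0.98,-0.08,0.25,0],
  [-1,0.98,-0.08,0.25,0],
  [-1,0.98,-0.08,0.25,0],
  [-1,0.98,-0.08,0.25,0],
  [-1,0.98,-0.08,0.25,0],
  [-1,0.98,-0.08,0.25,0],
  [-1,0.98,-0.08,0.25,0],
  [-1,0.98,-0.08,0.25,0],
  [-1,0.98,-0.08,0.25,0],
  [-1,0.98,-0.08,0.25,0],
  [-1,0.98,-0.08,0.25,0],
  [-1,0.98,-0.08,0.25,0],
  [-1,0.98,-0.08,0.25,0],
  [-1,0,0,0,0.18],
  [-1,0,0,0,0.18],
  [-1,0,0,0,0.18],
  [-1,0,0,0,0.18],
])

```text
time: 2.6
eef_pos: [0.4941, -0.3225, 0.1511]
tcp_rot: [0.998, -0.07, -0.0, 0.0]
contact_force: [-0.1, -0.1, 0.7]
width: 0.0853
gripper_force: 0.0
```

Run:
```python
from h import *
f=np.radians(-7.5);to([.5102+.018*np.cos(f),-.3013+.018*np.sin(f),.046],-7.5);print(bot.get_state()["joint_pos"])
```

```text
pos [ 0.4941 -0.3225  0.1511] yaw -8.0 world d mm [  33.9   18.9 -105.1] units x,y,z [ 1.55 -1.17  5.26] turn cw deg -0.5
[-6.40795693e-01  2.71497034e-01  1.31677712e+00 -6.60936772e-05
  1.55329624e+00  1.06933566e+00]
```

Call:
carry_out([
  [-1,0.78,-0.6,0,0],
  [-1,0.78,-0.58,0.26,0],
  [-1,0,0,1,0],
  [-1,0,0,1,0],
  [-1,0,0,1,0],
  [-1,0,0,1,0],
  [-1,0,0,1,0],
  [-1,0,0,0,0],
  [1,0,0,0,0],
  [1,0,0,0,0],
  [1,0,0,0,0],
  [1,0,0,0,0],
  [1,0,0,0,0],
  [1,0,0,0,0],
  [1,0,0,0,0],
  [1,0,0,0,0],
])

```text
time: 4.6
eef_pos: [0.5276, -0.3037, 0.0462]
tcp_rot: [0.998, -0.067, 0.0, 0.0]
contact_force: [0.1, -0.9, 0.1]
width: 0.013
gripper_force: 60.9
```

Call:
carry_out([
  [1,0,0,-0.5,0],
  [1,0,0,-1,0],
  [1,0,0,-1,0],
  [1,0,0,-1,0],
  [1,0,0,-1,0],
  [1,0,0,-1,0],
  [1,0,0,-1,0],
  [1,0,0,-1,0],
  [1,0,0,-1,0],
  [1,0,-0.4,-1,0],
  [1,0,-0.8,-0.3,0],
  [1,-0.03,-0.9,0,0],
  [1,-0.03,-0.9,0,0],
  [1,-0.03,-0.9,0,0],
  [1,-0.03,-0.9,0,0],
  [1,-0.03,-0.9,0,0],
  [1,-0.03,-0.9,0,0],
  [1,-0.03,-0.9,0,0],
  [1,-0.03,-0.9,0,0],
  [1,-0.03,-0.9,0,0],
])

```text
time: 7.1
eef_pos: [0.5473, -0.1174, 0.2421]
tcp_rot: [0.998, -0.067, 0.0, 0.0]
contact_force: [-0.2, -0.9, -2.0]
width: 0.0132
gripper_force: 60.5
```

Call:
carry_out([
  [1,0,-0.9,0,0],
  [1,0,-0.9,0,0],
  [1,0,-0.9,0,0],
  [1,0,-0.5,0,0],
  [1,0,-0.2,0,0],
  [1,0,0,0,0.21],
  [1,0,0,0,0.21],
  [1,0,0,0,0.21],
  [1,0,0,0,0.21],
  [1,0,0,0,0.21],
  [1,0,0,0,0.21],
  [1,0,0,0,0],
])

```text
time: 8.6
eef_pos: [0.5563, -0.0516, 0.2421]
tcp_rot: [0.846, -0.533, 0.0, 0.0]
contact_force: [-0.0, -0.1, -1.9]
width: 0.013
gripper_force: 60.5
```

Run:
```python
from h import *
to([.5573,-.0429,.209],-65);s=bot.get_state();print(s["joint_pos"],s["width"],s["contact_force"])
S=bot.capture("scene")[0][:,:,::-1];T=bot.capture("top")[0][:,:,::-1]
crops([(T,240,160,360,250),(S,200,110,320,200),(S,160,80,340,215),(T,200,120,400,270)],"pics/c2.png")
```

```text
pos [ 0.5563 -0.0516  0.2421] yaw -64.4 world d mm [  1.    8.7 -33.1] units x,y,z [-0.37 -0.23  1.65] turn cw deg 0.6
[-1.58364700e-01  1.45356283e-01  1.27987485e+00 -2.99371695e-04
  1.71636607e+00  2.53588438e+00] 0.013022854413371147 [-0.04356258 -0.10077371 -1.94438561]
```

View pics/c2.png

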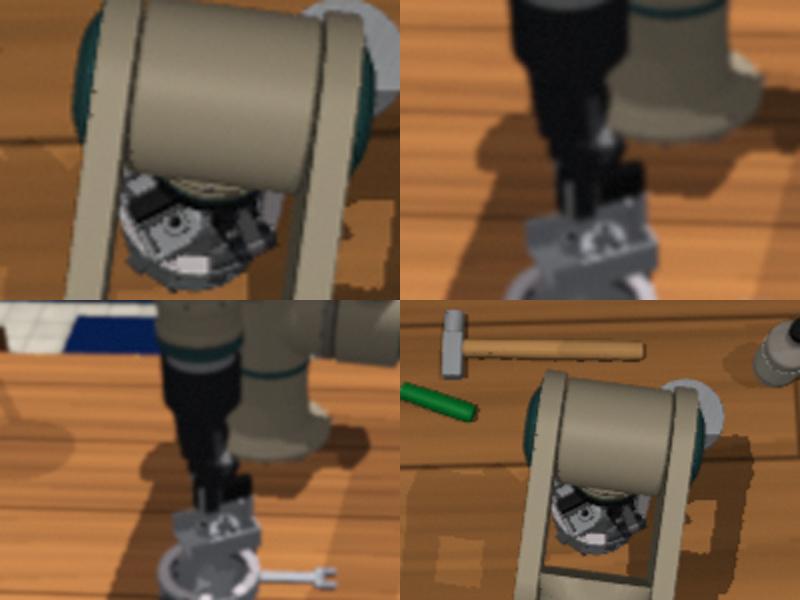

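Call:
carry_out([
  [1,-0.36,-0.23,0.5,0.01],
  [1,0,0,1,0],
  [1,0,0,0.15,0],
  [1,0,0,0,0],
])

```text
time: 9.2
eef_pos: [0.5574, -0.0425, 0.2091]
tcp_rot: [0.844, -0.536, -0.0, 0.0]
contact_force: [-0.3, -0.5, -2.7]
width: 0.0131
gripper_force: 60.5
```

Call:
carry_out([
  [1,0,0,0.1,0],
  [1,0.18,0,0.09,0],
  [1,0.18,0,0.09,0],
  [1,0.18,0,0.09,0],
  [1,0,0,0,0],
])

```text
time: 9.82
eef_pos: [0.5626, -0.0523, 0.2038]
tcp_rot: [0.844, -0.536, 0.001, -0.001]
contact_force: [-1.5, 2.1, 7.4]
width: 0.0129
gripper_force: 62.1
```

Run:
```python
from h import *
s=bot.get_state();print(s["eef_pos"],yaw(s),s["width"],s["contact_force"],s["ft_torque"])
```

```text
[ 0.56264481 -0.05229316  0.20379462] -64.84810290096375 0.012926662588968735 [-1.45262298  2.14052443  7.39286279] [0.8528157 0.4683597 0.0495628]
```

Call:
carry_out([
  [1,0.25,0,0.18,0],
  [1,0.25,0,0.18,0],
  [1,0.215,0,0.22,0],
  [1,0.215,0,0.22,0],
  [1,0,0,0,0],
])

```text
time: 10.45
eef_pos: [0.5709, -0.0702, 0.1884]
tcp_rot: [0.844, -0.537, 0.002, -0.001]
contact_force: [-1.9, -1.4, 8.7]
width: 0.0128
gripper_force: 65.8
```

Run:
```python
from h import *
s=bot.get_state();print(s["eef_pos"],yaw(s),s["width"],s["contact_force"],s["ft_torque"])
S=bot.capture("scene")[0][:,:,::-1];T=bot.capture("top")[0][:,:,::-1]
crops([(T,260,184,340,244),(S,200,110,320,200),(S,230,130,290,175),(T,240,160,360,250)],"pics/c3.png")
```

```text
[ 0.57091989 -0.07019757  0.18840166] -64.91334357201673 0.012830126077012565 [-1.93298607 -1.38687416  8.67731063] [0.30348673 0.28427518 0.04695505]
```

View pics/c3.png

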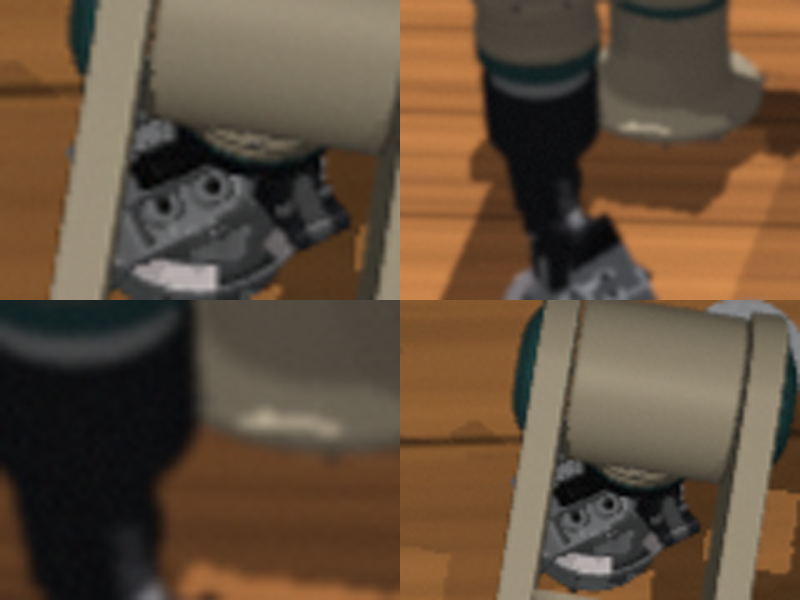

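Call:
carry_out([
  [1,0.175,0,0.255,0],
  [1,0.175,0,0.255,0],
  [1,0.135,0,0.275,0],
  [1,0.115,0,0.285,0],
  [1,0,0,0,0],
  [1,0,0,0,0],
])

```text
time: 11.3
eef_pos: [0.5766, -0.083, 0.1679]
tcp_rot: [0.843, -0.537, 0.004, 0.0]
contact_force: [-0.9, -8.8, 9.9]
width: 0.0132
gripper_force: 73.1
```

Run:
```python
from h import *
s=bot.get_state();print(s["eef_pos"],yaw(s),s["width"],s["contact_force"],s["ft_torque"])
S=bot.capture("scene")[0][:,:,::-1];T=bot.capture("top")[0][:,:,::-1]
crops([(T,260,184,340,244),(S,200,110,320,200),(S,210,160,310,235),(T,240,160,360,250)],"pics/c4.png")
```

```text
[ 0.57660105 -0.08299258  0.16786765] -65.00188301863494 0.01316204425543487 [-0.94663044 -8.80206245  9.92560206] [-0.91747632 -0.01511306  0.06106211]
```

View pics/c4.png

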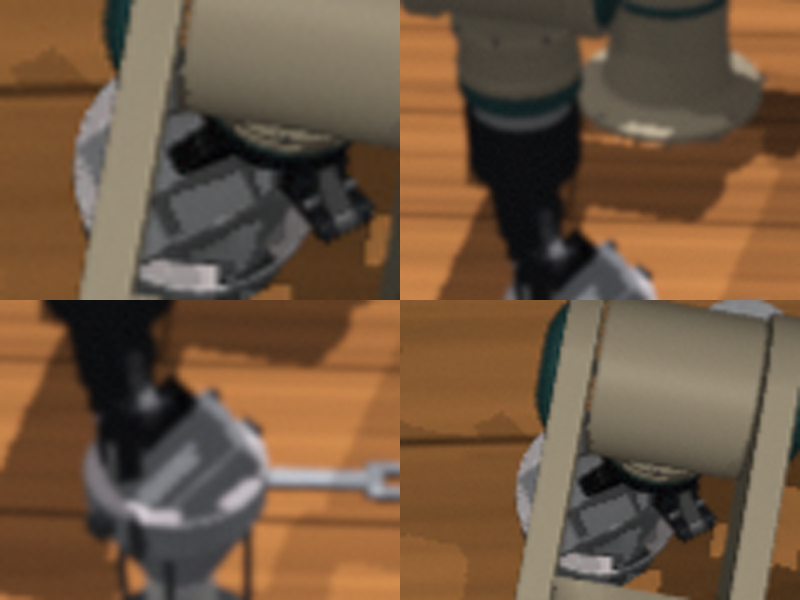

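Call:
carry_out([
  [1,0,0.12,-0.1,0],
  [1,0,-0.24,0.1,0],
  [1,0,0.24,-0.1,0],
  [1,0,-0.12,0.1,0],
  [1,-0.375,0,-0.42,0],
  [1,-0.375,0,-0.42,0],
  [1,-0.375,0,-0.42,0],
  [1,-0.375,0,-0.42,0],
  [1,0,0,0,0],
])

```text
time: 12.52
eef_pos: [0.5624, -0.0523, 0.1987]
tcp_rot: [0.844, -0.536, 0.001, -0.0]
contact_force: [0.2, 0.3, -1.1]
width: 0.0126
gripper_force: 71.6
```

Call:
carry_out([
  [1,-0.22,0,-0.06,0],
  [1,-0.21,0,-0.11,0],
  [1,-0.285,0,-0.07,0],
  [1,-0.285,0,-0.07,0],
  [1,-0.3,0,-0.04,0],
  [1,-0.3,0,-0.04,0],
  [1,0,0,0,0],
])

```text
time: 13.4
eef_pos: [0.5494, -0.0232, 0.2084]
tcp_rot: [0.844, -0.536, 0.002, -0.002]
contact_force: [-1.6, 3.1, 10.1]
width: 0.013
gripper_force: 73.8
```

Run:
```python
from h import *
s=bot.get_state();print(s["eef_pos"],yaw(s),s["width"],s["contact_force"],s["ft_torque"])
S=bot.capture("scene")[0][:,:,::-1];T=bot.capture("top")[0][:,:,::-1]
crops([(T,260,184,340,244),(S,200,110,320,200),(S,210,160,310,235),(S,230,220,286,262)],"pics/c5.png")
```

```text
[ 0.54939778 -0.02322968  0.20841914] -64.84689944695594 0.013038416421961206 [-1.61680043  3.05562266 10.14054684] [ 0.84764948  0.30635769 -0.09548335]
```

View pics/c5.png

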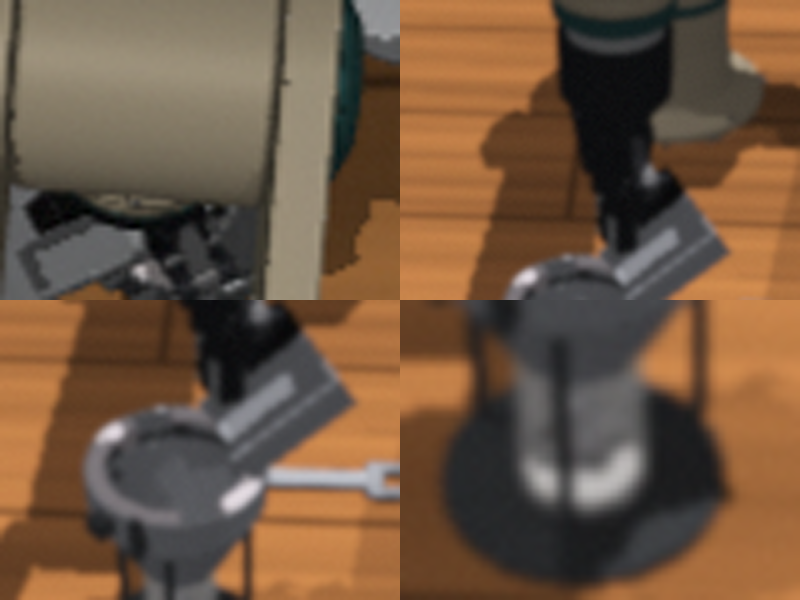

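Call:
carry_out([
  [1,-0.3,0,0.02,0],
  [1,-0.3,0,0.04,0],
  [1,0,0,0,0],
  [1,0,0,-0.8,0],
  [1,0,0,-0.8,0],
  [1,0,0,-0.8,0],
  [1,0.5,0,0,-0.21],
  [1,0.6,0,0,-0.21],
  [1,0.6,0,0,-0.21],
  [1,0.4,0.2,0,-0.21],
  [1,0,0.4,0,-0.21],
  [1,0,0.6,0,-0.215],
  [1,0,0.9,0,0],
  [1,0,0.9,0,0],
  [1,0,0.9,0,0],
  [1,0,0.9,0,0],
  [1,0,0.9,0,0],
  [1,0,0.9,0,0],
  [1,0,0.9,0,0],
  [1,0,0.6,0,0],
])

```text
time: 16.0
eef_pos: [0.5405, -0.2052, 0.2525]
tcp_rot: [0.998, -0.07, -0.0, 0.0]
contact_force: [1.2, 0.5, -1.5]
width: 0.013
gripper_force: 72.0
```

Run:
```python
from h import *
to([.5276,-.3037,.065],-7.8);s=bot.get_state();print(s["contact_force"])
S,d=bot.capture("scene");S=S[:,:,::-1];T,dT=bot.capture("top");T=T[:,:,::-1]
crops([(T,270,194,326,236),(T,300,180,420,270),(S,150,110,270,200),(S,230,220,286,262)],"pics/c6.png")
```

```text
pos [ 0.5405 -0.2052  0.2525] yaw -8.0 world d mm [ -12.9  -98.5 -187.5] units x,y,z [0.05 4.97 9.37] turn cw deg -0.2
[ 1.18316525  0.50487451 -1.5194029 ]
```

View pics/c6.png

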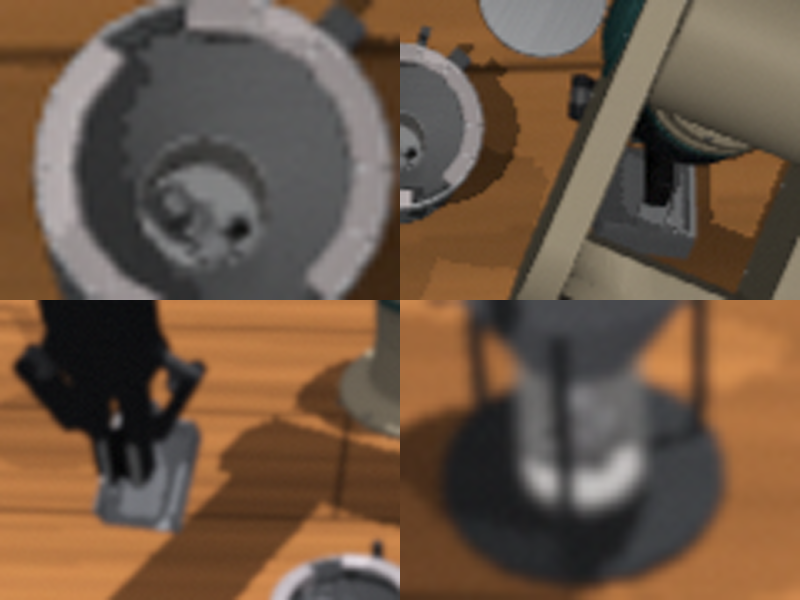

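Call:
carry_out([
  [1,0,0.99,0,0],
  [1,0,0.99,0,0],
  [1,0,0.99,0,0],
  [1,0.05,0.99,0,0],
  [1,0,0.99,0.3,0],
  [1,0,0,1,0],
  [1,0,0,1,0],
  [1,0,0,1,0],
  [1,0,0,1,0],
  [1,0,0,1,0],
  [1,0,0,1,0],
  [1,0,0,1,0],
  [1,0,0,1,0],
  [1,0,0,0.8,0],
  [1,0,0,0.4,0],
  [1,0,0,0.3,0],
  [1,0,0,0.3,0],
  [1,0,0,0.2,0],
  [1,0,0,0.1,0],
  [1,0,0,0,0],
])

```text
time: 18.6
eef_pos: [0.5287, -0.3025, 0.0479]
tcp_rot: [0.998, -0.069, 0.001, 0.001]
contact_force: [-6.3, 3.7, 14.5]
width: 0.0132
gripper_force: 74.6
```

Call:
carry_out([
  [1,0,0,0.1,0],
  [0.4,0,0,-0.05,0],
  [-1,0,0,0,0],
  [-1,0,0,0,0],
  [-1,0,0,0,0],
  [-1,0,0,0,0],
  [-1,0,0,-0.5,0],
  [-1,0,0,-1,0],
  [-1,0,0,-1,0],
  [-1,0,0,-1,0],
  [-1,0,0,-1,0],
  [-1,0,-0.6,-1,0],
  [-1,0,-1,-1,0],
  [-1,0,-1,-1,0],
  [-1,0,-1,-0.5,0],
  [-1,0,-1,0,0],
  [-1,0,-1,0,0],
  [-1,0,-1,0,0],
  [-1,0,-1,0,0],
  [-1,0,-1,0,0],
])

```text
time: 21.1
eef_pos: [0.5518, -0.1305, 0.2033]
tcp_rot: [0.998, -0.069, -0.0, -0.0]
contact_force: [0.6, -0.7, -0.4]
width: 0.0852
gripper_force: 0.0
```

Run:
```python
from h import *
to([.5117,.2841,.02],-33)
S,dS=bot.capture("scene");S=S[:,:,::-1];T,d=bot.capture("top");T=T[:,:,::-1]
crops([(T,370,210,450,270),(T,240,160,440,310),(S,130,195,210,255),(S,100,140,300,290)],"pics/c7.png")
```

```text
pos [ 0.5518 -0.1305  0.2033] yaw -7.9 world d mm [ -40.1  414.6 -183.3] units x,y,z [ -4.85 -20.25   9.16] turn cw deg 25.1
```

View pics/c7.png

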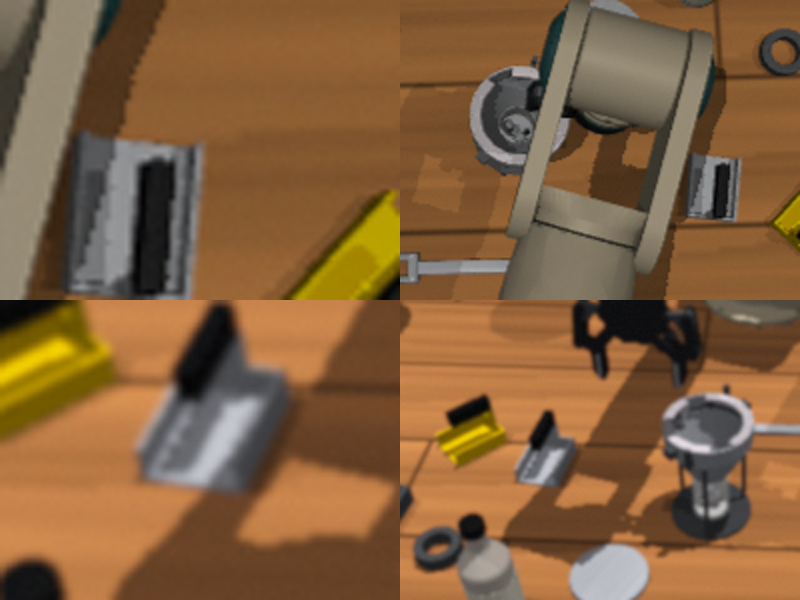

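Call:
carry_out([
  [-1,-0.24,-1,0,0],
  [-1,-0.24,-1,0,0],
  [-1,-0.24,-1,0,0],
  [-1,-0.24,-1,0,0],
  [-1,-0.24,-1,0,0],
  [-1,-0.24,-1,0,0],
  [-1,-0.24,-1,0,0],
  [-1,-0.24,-1,0,0],
  [-1,-0.24,-1,0,0],
  [-1,-0.24,-1,0,0],
  [-1,-0.24,-1,0.3,0],
  [-1,-0.24,-1,0.3,0],
  [-1,-0.24,-1,0.4,0],
  [-1,-0.24,-1,0.4,0],
  [-1,-0.24,-1,0.4,0],
  [-1,-0.24,-1,0.4,0],
  [-1,-0.24,-1,0.4,0],
  [-1,-0.24,-1,0.4,0],
  [-1,-0.24,-1,0.4,0],
  [-1,-0.24,-1,0.4,0],
])

```text
time: 23.7
eef_pos: [0.5118, 0.279, 0.1269]
tcp_rot: [0.998, -0.069, 0.0, 0.0]
contact_force: [-0.0, -0.2, -0.1]
width: 0.0851
gripper_force: 0.0
```

Call:
carry_out([
  [-1,0,0,0,0.187],
  [-1,0,0,0,0.187],
  [-1,0,0,0,0.187],
  [-1,0,0,0,0],
])

```text
time: 24.2
eef_pos: [0.5119, 0.2782, 0.1272]
tcp_rot: [0.959, -0.285, -0.0, 0.0]
contact_force: [-0.0, 1.1, 1.4]
width: 0.0855
gripper_force: 0.0
```

Run:
```python
from h import *
to([.5117,.2841,.02],-33.2)
```

```text
pos [0.5119 0.2782 0.1272] yaw -33.1 world d mm [  -0.2    5.9 -107.2] units x,y,z [-0.17 -0.24  5.36] turn cw deg 0.1
```

Call:
carry_out([
  [-1,-0.17,-0.24,0.3,0],
  [-1,0,0,1,0],
  [-1,0,0,1,0],
  [-1,0,0,1,0],
  [-1,0,0,1,0],
  [-1,0,0,0.7,0],
  [-1,0,0,0.36,0],
  [-1,0,0,0,0],
  [1,0,0,0,0],
  [1,0,0,0,0],
  [1,0,0,0,0],
  [1,0,0,0,0],
  [1,0,0,0,0],
  [1,0,0,0,0],
  [1,0,0,0,0],
  [1,0,0,0,0],
])

```text
time: 26.2
eef_pos: [0.512, 0.2836, 0.0206]
tcp_rot: [0.958, -0.286, 0.0, -0.0]
contact_force: [0.5, 0.5, 4.1]
width: 0.0131
gripper_force: 60.3
```

Run:
```python
from h import *
to([.5603,-.0492,.205],23)
```

```text
pos [0.512  0.2836 0.0206] yaw -33.2 world d mm [  48.3 -332.8  184.4] units x,y,z [11.13 12.6  -9.22] turn cw deg -56.2
```

Call:
carry_out([
  [1,0,0,-0.3,0],
  [1,0,0,-1,0],
  [1,0,0,-1,0],
  [1,0,0,-1,0],
  [1,0,0,-1,0],
  [1,0,0,-1,0],
  [1,0.3,0.3,-1,0],
  [1,0.8,0.9,-1,0],
  [1,0.85,0.96,-1,0],
  [1,0.85,0.96,-1,0],
  [1,0.85,0.96,-0.5,0],
  [1,0.85,0.96,0,0],
  [1,0.85,0.96,0,0],
  [1,0.85,0.96,0,0],
  [1,0.85,0.96,0,0],
  [1,0.85,0.96,0,0],
  [1,0.85,0.96,0,0],
  [1,0.85,0.96,0,0],
  [1,0.85,0.96,0,0],
  [1,0.5,0.6,0,0],
])

```text
time: 28.7
eef_pos: [0.5596, -0.0448, 0.2171]
tcp_rot: [0.958, -0.286, 0.0, 0.0]
contact_force: [0.2, -0.1, -1.0]
width: 0.013
gripper_force: 59.6
```

Call:
carry_out([
  [1,0,0,0,-0.209],
  [1,0,0,0,-0.209],
  [1,0,0,0,-0.209],
  [1,0,0,0,-0.208],
  [1,0,0,0,-0.208],
  [1,0,0,0,-0.208],
  [1,0,0,0,0],
])

```text
time: 29.58
eef_pos: [0.5596, -0.0433, 0.2168]
tcp_rot: [0.98, 0.2, 0.0, 0.0]
contact_force: [0.5, 0.3, -2.2]
width: 0.0127
gripper_force: 59.6
```

Run:
```python
from h import *
to([.5603,-.0492,.182],23);s=bot.get_state();print(s["contact_force"],s["joint_pos"])
```

```text
pos [ 0.5596 -0.0433  0.2168] yaw 23.0 world d mm [  0.7  -5.9 -34.8] units x,y,z [-0.08  0.29  1.74] turn cw deg 0.0
[ 0.53442856  0.29623898 -2.19665143] [-1.42937069e-01  1.58795993e-01  1.31512705e+00 -6.31408294e-07
  1.66733206e+00  1.02581849e+00]
```

Call:
carry_out([
  [1,-0.08,0.29,0,0],
  [1,0,0,0,0],
])

```text
time: 29.82
eef_pos: [0.5605, -0.0497, 0.2164]
tcp_rot: [0.98, 0.199, -0.0, 0.0]
contact_force: [-0.9, 0.1, -1.7]
width: 0.0129
gripper_force: 59.6
```

Run:
```python
from h import *
to([.5603,-.0492,.182],23)
v,u=np.mgrid[:420,:560]
for n in("scene","top"):
    p,d=bot.capture(n);c=bot.camera_info(n);K=c["mtx"]
    P=((np.stack([(u-K[0,2])/K[0,0]*d,(v-K[1,2])/K[1,1]*d,d],-1)-c["t"])@np.array(c["R"]))
    for nm,zc,R in(("plate",.2122,.0555),("rim",.161,.057)):
        m=(abs(P[...,2]-zc)<.006)&(np.hypot(P[...,0]-.56,P[...,1]+.049)<.062)&(d>0)&(p.max(2)>(70))
        q=P[m];
        if len(q)<30: print(n,nm,len(q));continue
        A=np.c_[q[:,:2]-[.56,-.049],np.ones(len(q))];pl=np.linalg.lstsq(A,q[:,2],rcond=None)[0]
        h=cv2.convexHull((q[:,:2]*1e3).astype(np.float32))[:,0]
        # one-parameter-pair fit with known radius
        from scipy.optimize import least_squares
        r=least_squares(lambda x:np.hypot(*(h-x).T)-R*1e3,[560,-49],loss="soft_l1")
        print(n,nm,len(q),"plane",pl.round(4),"c",r.x.round(1),np.abs(r.fun).mean().round(1))
```

```text
pos [ 0.5605 -0.0497  0.2164] yaw 23.0 world d mm [ -0.2   0.5 -34.4] units x,y,z [ 0.   -0.03  1.72] turn cw deg -0.0
scene plate 787 plane [-0.0008 -0.0008  0.2124] c [561.4 -48.7] 0.7
scene rim 335 plane [-0.0168 -0.0037  0.1613] c [561.1 -50.7] 0.6
top plate 547 plane [0.0149 0.0028 0.2119] c [561.6 -47.6] 2.4
top rim 111 plane [ 0.0125 -0.0082  0.161 ] c [561.  -48.8] 0.4
```

Call:
carry_out([
  [1,-0.02,0.04,0.5,0],
  [1,0,0,0.5,0],
  [1,0,0,0.5,0],
  [1,0,0,0.4,0],
  [1,0,0,0.2,0],
  [1,0,0,0,0],
])

```text
time: 30.68
eef_pos: [0.5603, -0.0501, 0.174]
tcp_rot: [0.98, 0.2, -0.0, -0.0]
contact_force: [0.9, 0.2, -1.4]
width: 0.0131
gripper_force: 59.6
```

Call:
carry_out([
  [1,0,0,0.15,0],
  [1,0,0,0.1,0],
  [1,0,0,0,0],
])

```text
time: 31.05
eef_pos: [0.5606, -0.0502, 0.1696]
tcp_rot: [0.98, 0.2, 0.0, 0.0]
contact_force: [-0.5, 1.2, -0.2]
width: 0.0129
gripper_force: 59.9
```

Call:
carry_out([
  [1,0,0,0.03,0],
  [1,0,0,0,0.11],
  [1,0,0,0,0.11],
  [1,0,0,0,0.11],
  [1,0,0,0,0.11],
  [1,0,0,0,0.11],
  [1,0,0,0,0.11],
  [1,0,0,0,0.11],
  [1,0,0,0,0.11],
  [1,0,0,0,0],
  [1,0,0,0,0],
])

```text
time: 32.42
eef_pos: [0.5608, -0.0508, 0.1696]
tcp_rot: [0.99, -0.143, 0.001, 0.001]
contact_force: [-0.5, -3.9, 5.7]
width: 0.0128
gripper_force: 60.6
```

Run:
```python
from h import *
s=bot.get_state();print(s["eef_pos"],yaw(s),s["contact_force"],s["ft_torque"],s["time"])
v,u=np.mgrid[:420,:560]
for n in("scene","top"):
    p,d=bot.capture(n);c=bot.camera_info(n);K=c["mtx"]
    P=((np.stack([(u-K[0,2])/K[0,0]*d,(v-K[1,2])/K[1,1]*d,d],-1)-c["t"])@np.array(c["R"]))
    r=np.hypot(P[...,0]-.5605,P[...,1]+.0495);dark=p.max(2)<90
    q=P[dark&(r>.061)&(r<.072)&(abs(P[...,2]-.164)<.008)]
    print(n,"ribs",np.degrees(np.arctan2(q[:,1]+.0495,q[:,0]-.5605)).round(0))
    q=P[(r<.037)&(P[...,2]>.170)&(P[...,2]<.197)&(d>0)]
    if len(q)>20:
        rr=cv2.minAreaRect((q[:,:2]*1e3).astype(np.float32));print(n,"handle",rr)
    q=P[(r<.057)&(abs(P[...,2]-.165)<.004)&(d>0)];print("plate z",np.median(q[:,2]),len(q))
    print("plane",np.linalg.lstsq(np.c_[q[:,:2]-[.56,-.05],np.ones(len(q))],q[:,2],rcond=None)[0].round(4))
    if n=="scene": S=p
    else: T=p
crops([(T[:,:,::-1],250,175,350,250),(S[:,:,::-1],200,125,320,215),(S[:,:,::-1],220,165,300,225),(S[:,:,::-1],80,80,480,380)],"pics/c8.png")
```

```text
[ 0.56082802 -0.05076349  0.16960326] -16.42334611539957 [-0.4610019  -3.93395914  5.74234885] [-0.60379647  0.14039552 -0.07492677] 32.425
scene ribs [-41. -19. -17. -16. -19. -17. -16. -15. -21. -18. -16. -15. -20. -18.
 -16. -15. -21. -18. -16. -15. -18. -16.]
scene handle ((570.1004028320312, -54.19917678833008), (36.74083709716797, 50.05751419067383), 47.32246780395508)
plate z 0.16564859406506452 774
plane [-0.0095 -0.0021  0.1657]
top ribs [133. 135. 138. 136. 137. 143. 161. 164. 166. 160. 162. 164. 166. 161.
 163. 165.]
top handle ((531.9171142578125, -55.77643585205078), (14.11156940460205, 43.48137283325195), 2.6407113075256348)
plate z 0.16481449860425684 621
plane [ 0.0041 -0.0015  0.1649]
```

View pics/c8.png

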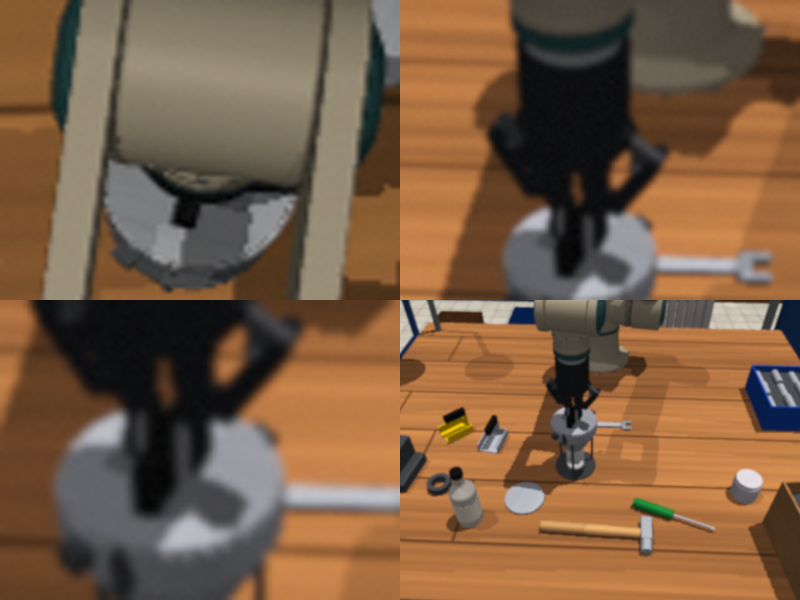

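Call:
carry_out([
  [1,0,0,0,0.013],
  [1,0,0,0,0],
  [1,0,0,0,0],
  [1,0,0,0,0],
])

```text
time: 33.02
eef_pos: [0.5609, -0.0507, 0.1696]
tcp_rot: [0.989, -0.148, 0.001, 0.0]
contact_force: [-0.4, -4.7, 6.2]
width: 0.0127
gripper_force: 60.6
```

Run:
```python
from h import *
s=bot.get_state();print(yaw(s),s["contact_force"],s["ft_torque"],s["gripper_force"])
print(bot.job_done())
```

```text
-16.980528345631612 [-0.36589185 -4.65758675  6.15150101] [-0.54442098  0.10476959  0.16245243] 60.6245094537735
the job is handed in; nothing more can be done
None
```

I handed the job in at 33 s: the bushings were tipped into the tube, the empty scoop stands upright on the bench, and the lid is seated and held by its handle at the half-turn, pointing at the ribs. I could see several bushings in the tube and none in the scoop, the funnel or on the bench, but I did not count all four.

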